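# Sweep the hole-saw plugs into the scrap pan

### The arm

A 6-joint arm with a two-finger parallel gripper is mounted at the origin on the work surface. World frame = base frame: x ahead of the robot, y to its left, z up, the work surface at z = 0. Lengths are in mm, angles in degrees, forces in N, time in s.
With the tool pointing down it reaches from about 300 to 850 mm from the base axis. Payload 4.2 kg.
Tool frame: the origin (TCP) lies at the very end of the fingers, on their centre line; the grasp point (between the pads) lies 19 mm behind it; x points along the fingers, y is the direction in which the jaws open and shut, and the axes are right-handed (so a half turn about x gives the same grasp; the last joint's range is limited). The gripper opens to 91 mm and grips with 3 to 60 N. Pads are 32 mm wide; open, the fingers measure 118 mm over their backs; the gripper's body (76 mm by 178 mm) begins 60 mm behind the grasp point.
Start: joints at [-68.64, 18.312, 89.639, -0, 72.044, -1.146], TCP at [220.102, -531.226, 190.376] pointing down, gripper open.
Joint ranges: [-177.97, 177.97], [-48.28, 115.42], [12.27, 149.76], [-77.06, 257.06], [2.81, 150.46], [-146.56, 146.56]. Speed limits (degrees/s): [147.25, 147.25, 180, 180, 180, 180].

### API

Orientations are given as [roll, pitch, yaw] about the fixed x, y, z axes, in that order (R = Rz(yaw) Ry(pitch) Rx(roll)).
In Python, from workcell import sensors, grab_frame, job_done, finder gives the robot as it stands.
- The arm moves only by the tool play_rows, never from a script. Its argument "motion" is a list of rows, each a list of 5 numbers: the shift along the world's x, y, z in m, then the turn about the world's z in rad, then the opening, from 0 (shut) to 1 (fully open). In form: [[tx, ty, tz, roll, fingers], ...]. A call has exactly 8 rows; each row is the pose to reach, as a shift and turn from the pose commanded when the call began; what a row does not reach only later rows make up. A row lasts 1/12 s, in which the tool goes at most 41.7 mm and 7.16 degrees, less where a joint would pass 70% of its speed; a pose out of reach is approached as far as the arm can. A call with a gripper value outside its range is refused whole. The fingers move at their own pace and stop on an object; "squeeze" is the grip in N (left out, the last holds). Time passes only in rows, so rows that repeat a pose let the fingers close, or fill a call up. It gives the time, the measured TCP pose, the force and the opening at its end, in the units of the state.
- sensors.state(): the state, without advancing time (a new reading comes with each control period).
- grab_frame(name): name is "side" or "top"; returns a dict with "img" (480x640x3 uint8, blue, green, red), "fx", "fy", "cx", "cy" (pixels), "rvec" (rotation vector, rad) and "tvec" (3), from world to camera coordinates, as OpenCV has them. Camera axes: x right, y down, z forward; pixel columns grow to the right and rows downward; lengths in mm; the calibration is good to about 2 mm. A picture is of the moment at which its call begins. There is no depth.
- job_done(): hands the job in, once; it reports no verdict.
Trained networks look in a picture, given as the dict that the camera call returned (one of the last four; its "shot" number tells which), for a name from the list of things; names that differ only in an ending like _2 or _b are one class to them, and where a whole thing is asked for, a point or a joint stands for the part that bears it (a point fixed in the world has none). Each returns a list of dicts, best first, with "conf" (0 to 1); they miss things now and then, are a little off and sometimes report something else, mostly with a low value. They report only what shows in the picture. A call takes as long as a camera call.
- finder.spot_in(picture, label): "point" ([column, row] in pixels, amid what is visible of it).
- finder.spot_point(picture, label): "point" ([column, row] in pixels: a listed point, or the origin of a listed thing).
The state is a dict: "time_s": time; "qpos": joint angles; "qvel": joint speeds; "effort": joint torques, N m; "ee_pos": TCP position; "ee_rot": TCP orientation; "force": force on the tool from outside, world axes, zero at the start; "torque": the same for the moment, N m; "gripper_width": finger opening in mm.
Only numpy, scipy, OpenCV 4.12 (cv2) and the standard library are available. Lean on these libraries where they do the work, as an engineer would, in place of code of your own. Each camera call takes 0.05 s, during which the arm holds its last target.

### The job

Clear the nest-box table: push the three loose round wooden plugs along the table top through the open side of the blue scrap pan until each lies flat and wholly inside it. Only sweep them, never lift them, and leave the paint pot that stands among them, the paint brush and the grey nest box where they are.

Things in the scene. Friction and masses are not known exactly. Their poses are not given: they have to be found in the camera images.
- pan: blue scrap pan fixed to the table: three walls 40 mm high, 5 mm thick, fourth side open with no sill or raised floor. Origin: on the table, middle of the inner area, 180 mm along its x and 130 mm along its y. The open side, full width, faces the pan's own -y; its edge is at pan y = -65 mm. Inner faces: back wall y = +65 mm, side walls x = +-90 mm. z up
- plug1_center (a point): centre (half-way up, 9 mm above the table when flat) of a loose bare-wood hole-saw plug: a flat disc 38 mm in diameter and 18 mm thick, about 16 g, lying flat on the table, z axis up; slides freely when pushed
- plug2_center (a point): centre (half-way up, 9 mm above the table when flat) of a loose bare-wood hole-saw plug: a flat disc 38 mm in diameter and 18 mm thick, about 16 g, lying flat on the table, z axis up; slides freely when pushed
- plug3_center (a point): centre (half-way up, 9 mm above the table when flat) of a loose bare-wood hole-saw plug: a flat disc 38 mm in diameter and 18 mm thick, about 16 g, lying flat on the table, z axis up; slides freely when pushed
- pot_center (a point): centre (25 mm above the table) of a loose closed paint pot, white with a green lid, 48 mm in diameter and 50 mm high, 120 g, standing upright among the plugs; not to be disturbed
- nestbox: loose wooden nest box (bird house) with grey walls and a light wood gable roof, 150 x 168 mm over the roof and 200 mm high, 0.8 kg; origin at the centre of its underside; stands on the table beyond the pan (to the robot's left); not to be disturbed
- brush: loose paint brush with a wooden handle, about 200 mm long along its x axis, lying on the table to the robot's right of the plugs; origin at the centre of its underside; not to be disturbed

How it is judged:
By the outcome, as a careful person would: the job done as asked, in the order asked, and still so for the second after the job is handed in, with the robot touching nothing.
It also fails if it takes over 72 s, if anything falls off the work surface, if the arm or the gripper's body presses on something with over 40 N, if the wrist force passes 120 N, or if a joint passes its speed limit or range.

## Working session

There is one attempt and no reset: what is moved stays moved. The work goes in short steps, Python scripts to look and compute and a tool call to move; the robot and the scene stay as the last step left them, time stands still between calls to the robot, and variables do not carry over. Pictures are saved under pics/ and viewed, and the job is handed in when it is done.

Besides the shell and the picture viewer there is one more tool, called after "Emit:" as name(argument=value, ...), one argument or row to a line, values as JSON. play_rows: Moves the arm, as the interface text tells. Its arguments: {"type":"object","properties":{"motion":{"type":"array","items":{"type":"array","items":{"type":"number"}}},"squeeze":{"type":"number"}},"required":["motion"]}

```bash
mkdir -p pics; cat > h.py <<'E'
import numpy as np, cv2
from workcell import sensors, grab_frame, job_done, finder
def ray(p,uv,z):
    R=cv2.Rodrigues(np.array(p["rvec"],float))[0];t=np.array(p["tvec"],float).ravel()
    c=-R.T@t; d=R.T@np.array([(uv[0]-p["cx"])/p["fx"],(uv[1]-p["cy"])/p["fy"],1])
    return c+d*(z-c[2])/d[2]
def proj(p,X):
    K=np.array([[p["fx"],0,p["cx"]],[0,p["fy"],p["cy"]],[0,0,1.]])
    return cv2.projectPoints(np.array(X,float).reshape(-1,3),np.array(p["rvec"],float),np.array(p["tvec"],float),K,None)[0].reshape(-1,2)
E
python3 - <<'E'
from h import *
for n in("top","side"):
    p=grab_frame(n);cv2.imwrite(f"pics/{n}0.png",p["img"])
    R=cv2.Rodrigues(np.array(p["rvec"]))[0];print(n,(-R.T@np.array(p["tvec"]).ravel()).round())
    for l,z in(("pan",0),("plug1_center",9),("pot_center",25),("nestbox",0),("brush",0)):
        for r in finder.spot_point(p,l): print(n,l,np.round(r["point"],1),round(r["conf"],2),ray(p,r["point"],z).round(1))
print(sensors.state())
E
```

```text
top [ 300.   18. 1348.]
top pan [249.2 243.8] 0.95 [512.9 208.3   0. ]
top plug1_center [362.5 201.3] 0.56 [615.3 -64.1   9. ]
top pot_center [366.6 268.3] 0.65 [451. -71.  25.]
top pot_center [436.5 252.9] 0.56 [ 487.3 -235.3   25. ]
top nestbox [133.6 258.1] 0.71 [478.4 483.9   0. ]
top brush [507.9 221. ] 0.92 [ 568.4 -414.8    0. ]
top brush [253.1 242.6] 0.19 [515.8 199.    0. ]
side [106. 703. 907.]
side pan [296. 297.] 0.77 [517.1 207.9   0. ]
side plug1_center [322.3 209.7] 0.42 [618.9 -65.7   9. ]
side pot_center [370.5 227.2] 0.8 [467.3 -63.2  25. ]
side nestbox [229.6 397.8] 0.56 [489.5 481.1   0. ]
side brush [394.9 152.4] 0.92 [ 569.3 -411.1    0. ]
side brush [296.8 295.5] 0.51 [517.9 203.4   0. ]
{'time_s': 0.6, 'qpos': array([-6.86366733e+01,  1.83097683e+01,  8.96396287e+01, -1.82667410e-03,
        7.20438852e+01, -1.14539606e+00]), 'qvel': array([ 0.06808176,  0.06125526, -0.05537822, -0.01238205, -0.06731289,
        0.0823546 ]), 'effort': array([-1.69785970e-03, -4.12129426e+01, -2.32135266e+01,  7.28224777e-02,
        3.77898454e-02, -5.97981014e-06]), 'ee_pos': array([ 220.12352982, -531.20991415,  190.39304675]), 'ee_rot': array([ 74.35093939,  89.99306119, -83.13977484]), 'force': array([ 0.14344754, -0.34251893, -0.43652953]), 'torque': array([-0.0170841 , -0.04067018,  0.01425274]), 'gripper_width': 91.2352066870151}
```

View pics/top0.png

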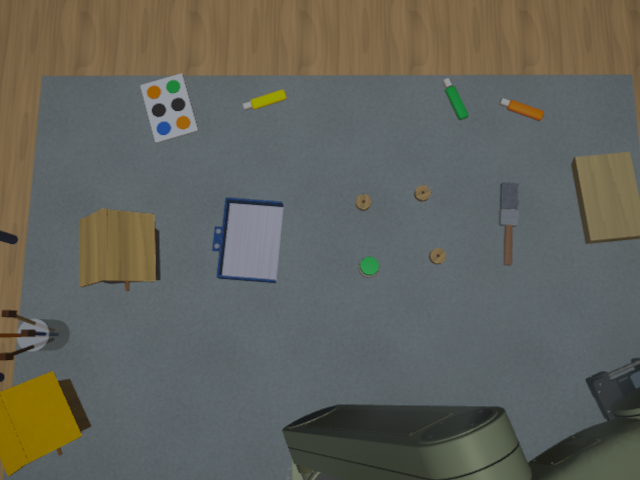

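View pics/side0.png

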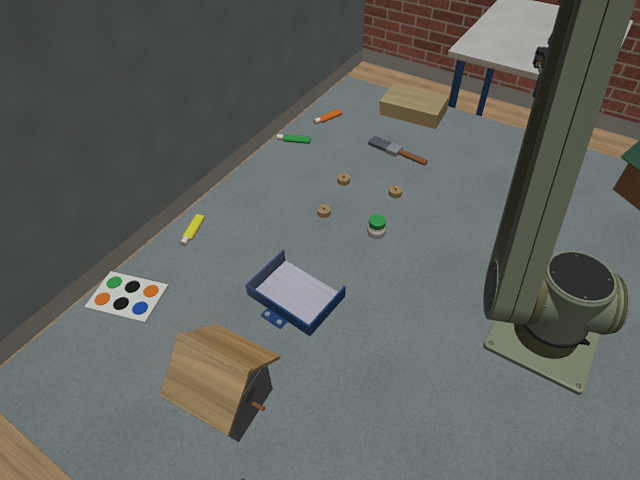

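Top view: plugs at (363,202), (423,193) and (437,256), pot at (369,266), and pan floor corners about (228,203)–(276,281) with its open side to the right (-y). The finder's second pot hit at (437,253) is really a plug. I'll refine these positions next.

```bash
python3 - <<'E'
from h import *
from scipy.spatial.transform import Rotation as Ro
from itertools import product
for n in("top","side"):
    p=grab_frame(n);im=p["img"];hsv=cv2.cvtColor(im,cv2.COLOR_BGR2HSV)
    for nm,lo,hi,z,amin in(("wood",(8,70,80),(22,255,255),9,60),("green",(50,120,60),(80,255,255),50,100)):
        m=cv2.inRange(hsv,lo,hi);m=cv2.morphologyEx(m,cv2.MORPH_CLOSE,np.ones((5,5)))
        k,_,s,c=cv2.connectedComponentsWithStats(m)
        for i in range(1,k):
            if amin<s[i][4]<450: print(n,nm,c[i].round(1),s[i][4],ray(p,c[i],z).round(1))
s=sensors.state();e=s["ee_rot"];print(Ro.from_euler("xyz",e,degrees=True).as_matrix().round(3))
p=grab_frame("top");c=p["img"][180:300,200:300];cv2.imwrite("pics/pan.png",cv2.resize(c,None,fx=5,fy=5,interpolation=cv2.INTER_CUBIC))
E
```

```text
top wood [153.5  91.7] 151 [897.4 456.6   9. ]
top wood [525.4 109.9] 415 [ 847.9 -471.3    9. ]
top wood [182.7 122.1] 149 [817.1 379.6   9. ]
top wood [422.1 192.5] 183 [ 637.1 -208.6    9. ]
top wood [362.9 201.7] 188 [614.3 -65.2   9. ]
top wood [507.9 244.8] 278 [ 508.9 -408.7    9. ]
top wood [437.5 255.7] 194 [ 482.9 -240.4    9. ]
top wood [  2.2 470.9] 91 [-3.000e-01  7.448e+02  9.000e+00]
top green [172.8  86.3] 129 [893.1 396.8  50. ]
top green [456.4 102.4] 365 [ 850.6 -291.1   50. ]
top green [369.1 265.5] 268 [454.6 -75.   50. ]
side wood [635.9  12.5] 160 [  100.4 -1896.3     9. ]
side wood [634.1  46.8] 150 [   52.6 -1533.1     9. ]
side wood [474.8  70.9] 285 [  533.8 -1014.1     9. ]
side wood [467.5 101.1] 447 [ 480.  -796.9    9. ]
side wood [330.1 115.1] 158 [ 847.2 -470.2    9. ]
side wood [412.3 156. ] 147 [ 510.6 -411.9    9. ]
side wood [343.2 178.6] 127 [ 637.4 -208.4    9. ]
side wood [395.  191.1] 130 [ 483.2 -239.5    9. ]
side wood [323.2 210.3] 139 [615.4 -64.9   9. ]
side wood [ 49.8 323.9] 206 [942.5 568.5   9. ]
side wood [150.4 290.5] 150 [818.1 381.7   9. ]
side wood [101.7 298.3] 158 [899.1 458.9   9. ]
side green [296.4 138.6] 167 [ 834.1 -253.2   50. ]
side green [376.8 221.5] 190 [453.2 -67.7  50. ]
side green [113.8 282. ] 122 [876.1 424.4  50. ]
[[ 0.     0.383 -0.924]
 [-0.    -0.924 -0.383]
 [-1.     0.     0.   ]]
```

View pics/pan.png

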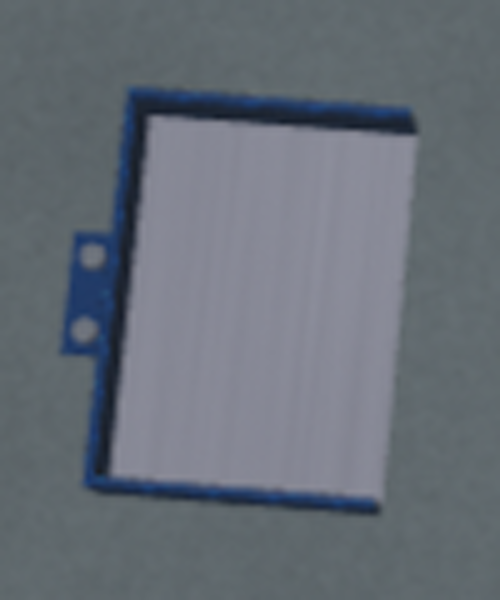

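Emit:
play_rows(
  motion=[
    [0.21,0.205,-0.05,0.84,0.26],
    [0.21,0.205,-0.05,0.84,0.26],
    [0.21,0.205,-0.05,0.84,0.26],
    [0.21,0.205,-0.05,0.84,0.26],
    [0.21,0.205,-0.05,0.84,0.26],
    [0.21,0.205,-0.05,0.84,0.26],
    [0.21,0.205,-0.05,0.84,0.26],
    [0.21,0.205,-0.05,0.84,0.26],
  ],
)

```text
time_s: 1.42
ee_pos: [433.3, -321.6, 139.3]
ee_rot: [-172.0, 89.8, 79.0]
force: [-0.2, -0.2, -0.4]
gripper_width: 40.6
```

```bash
python3 - <<'E'
from h import *
p=grab_frame("top");v=p["img"].copy()
for yaw in(-6.3,):
    a=np.radians(yaw);x=np.array([np.cos(a),np.sin(a),0]);y=np.array([-np.sin(a),np.cos(a),0]);c=np.array([515,208,0])
    P=proj(p,[c+i*x+j*y+np.array([0,0,k]) for i,j,k in((-90,-65,0),(-90,65,0),(90,65,0),(90,-65,0),(-95,-65,40),(-95,70,40),(95,70,40),(95,-65,40))])
    print(P.round(1))
v=cv2.resize(v[180:300,200:300],None,fx=5,fy=5,interpolation=cv2.INTER_CUBIC)
Q=((P-[200,180]+.5)*5).astype(int)
cv2.polylines(v,[Q[:4]],True,(0,0,255));cv2.polylines(v,[Q[4:]],False,(0,255,255));cv2.imwrite("pics/pan2.png",v)
s=sensors.state();print(s["time_s"],s["ee_pos"].round(1),s["ee_rot"].round(1),s["gripper_width"])
E
```

```text
[[271.4 283.2]
 [217.1 277.2]
 [227.8 203.7]
 [280.8 209.4]
 [269.4 283.8]
 [211.3 277.4]
 [223.1 197.6]
 [279.7 203.7]]
1.4667 [ 432.3 -323.   139.6] [-153.8   89.9   97.1] 36.559022723377105
```

View pics/pan2.png

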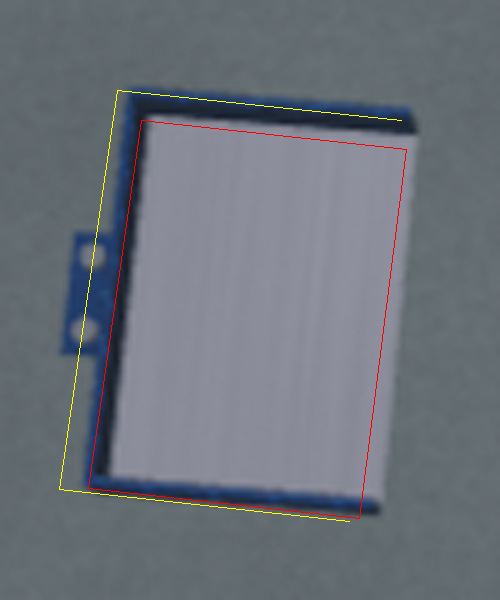

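Emit:
play_rows(
  motion=[
    [0.214,0.209,-0.04,0.848,0.26],
    [0.214,0.209,-0.04,0.848,0.26],
    [0.214,0.209,-0.04,0.848,0.26],
    [0.214,0.209,-0.04,0.848,0.26],
    [0.214,0.209,-0.04,0.848,0.26],
    [0.214,0.209,-0.04,0.848,0.26],
    [0.214,0.209,-0.04,0.848,0.26],
    [0.214,0.209,-0.04,0.848,0.26],
  ],
)

```text
time_s: 2.13
ee_pos: [647.5, -114.3, 99.4]
ee_rot: [92.2, 89.9, 31.7]
force: [-0.5, 0.4, 0.3]
gripper_width: 23.9
```

```bash
cat >> h.py <<'E'
from scipy.spatial.transform import Rotation as Ro
def st():
    s=sensors.state();M=Ro.from_euler("xyz",s["ee_rot"],degrees=True).as_matrix()
    print(round(s["time_s"],2),s["ee_pos"].round(1),"jaw",round(np.degrees(np.arctan2(M[1,1],M[0,1])),1),"w",round(s["gripper_width"],1),"F",s["force"].round(1),"q",s["qpos"].round(0))
E
python3 - <<'E'
from h import *
p=grab_frame("top");v=p["img"].copy()
a=np.radians(-4.3);x=np.array([np.cos(a),np.sin(a),0]);y=np.array([-np.sin(a),np.cos(a),0]);c=np.array([519,201.5,0])
P=proj(p,[c+i*x+j*y+np.array([0,0,k]) for i,j,k in((-90,-65,0),(-90,65,0),(90,65,0),(90,-65,0),(-95,-65,40),(-95,70,40),(95,70,40),(95,-65,40))])
w=cv2.resize(v[180:300,200:300],None,fx=5,fy=5,interpolation=cv2.INTER_CUBIC)
Q=((P-[200,180]+.5)*5).astype(int)
cv2.polylines(w,[Q[:4]],True,(0,0,255));cv2.polylines(w,[Q[4:]],False,(0,255,255));
w2=cv2.resize(v[150:300,330:480],(600,600))
cv2.imwrite("pics/pan3.png",w);cv2.imwrite("pics/z3.png",w2)
st()
E
```

```text
2.18 [ 646.9 -114.9   99.3] jaw 29.3 w 23.6 F [ 1.9  1.3 -0.4] q [-11.  29.  86.   0.  65. -40.]
```

View pics/pan3.png

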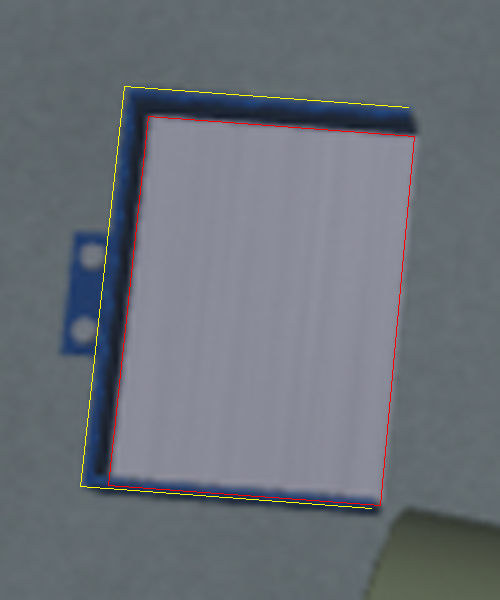

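View pics/z3.png

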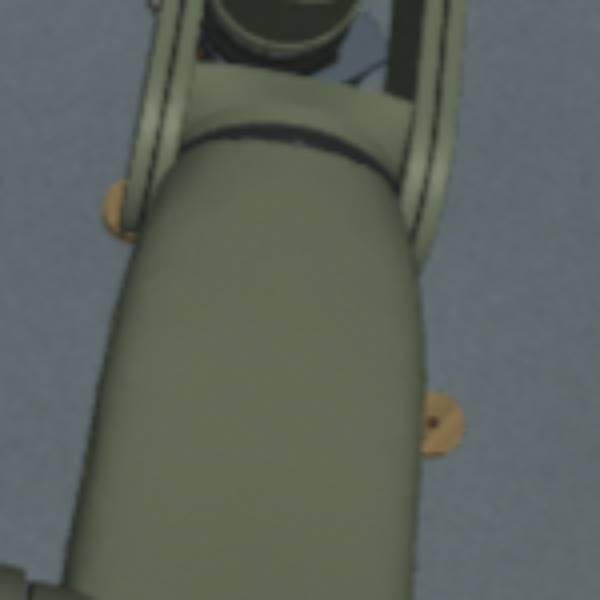

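The pan model now matches the picture: centre (519, 201.5), yaw -4.3°. Next I lower behind plug A.

Emit:
play_rows(
  motion=[
    [0,0,-0.025,0,0.26],
    [0,0,-0.05,0,0.26],
    [0,0,-0.07,0,0.26],
    [0,0,-0.085,0,0.26],
    [0,0,-0.094,0,0.26],
    [0,0,-0.094,0,0.26],
    [0,0,-0.094,0,0.26],
    [0,0,-0.094,0,0.26],
  ],
)

```text
time_s: 2.85
ee_pos: [644.8, -118.3, 7.8]
ee_rot: [46.2, 89.9, -14.7]
force: [-0.2, -0.5, -0.5]
gripper_width: 23.9
```

```bash
python3 - <<'E'
from h import *
p=grab_frame("side");cv2.imwrite("pics/s4.png",cv2.resize(p["img"][120:320,220:460],(720,600)));st()
E
```

```text
2.9 [ 645.  -118.     7.9] jaw 29.2 w 23.9 F [-0.2  0.5  0.2] q [-11.  34.  92.  -0.  54. -41.]
```

View pics/s4.png

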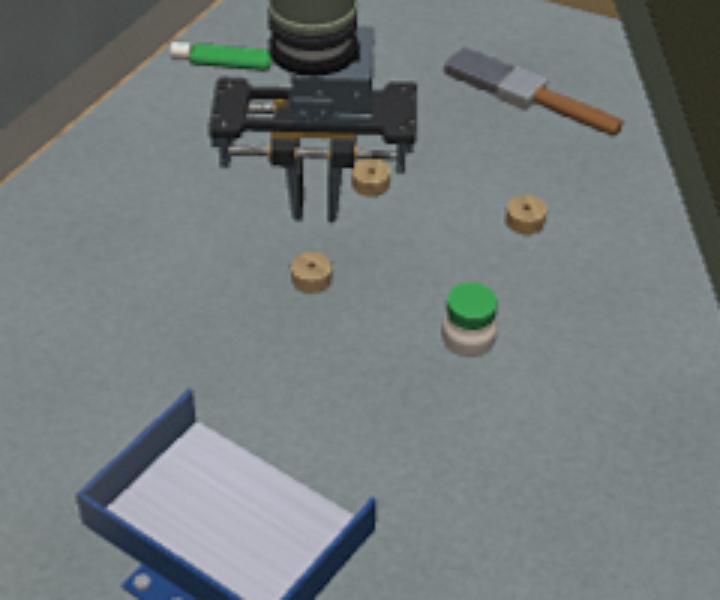

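Emit:
play_rows(
  motion=[
    [-0.005,0.0087,-0.002,0,0.26],
    [-0.01,0.0175,-0.003,0,0.26],
    [-0.015,0.0262,-0.003,0,0.26],
    [-0.02,0.035,-0.003,0,0.26],
    [-0.025,0.0437,-0.003,0,0.26],
    [-0.03,0.0524,-0.003,0,0.26],
    [-0.035,0.0611,-0.003,0,0.26],
    [-0.04,0.07,-0.003,0,0.26],
  ],
)

```text
time_s: 3.57
ee_pos: [603.6, -46.2, 3.5]
ee_rot: [64.6, 90.0, 3.8]
force: [-0.0, -0.3, 0.0]
gripper_width: 23.7
```

```bash
python3 - <<'E'
from h import *
p=grab_frame("side");cv2.imwrite("pics/s5.png",cv2.resize(p["img"][120:320,220:460],(720,600)));st()
E
```

```text
3.62 [602.2 -44.6   3.3] jaw 29.3 w 23.9 F [-0.7  1.5 -0.1] q [ -5.  31.  99.   0.  50. -35.]
```

View pics/s5.png

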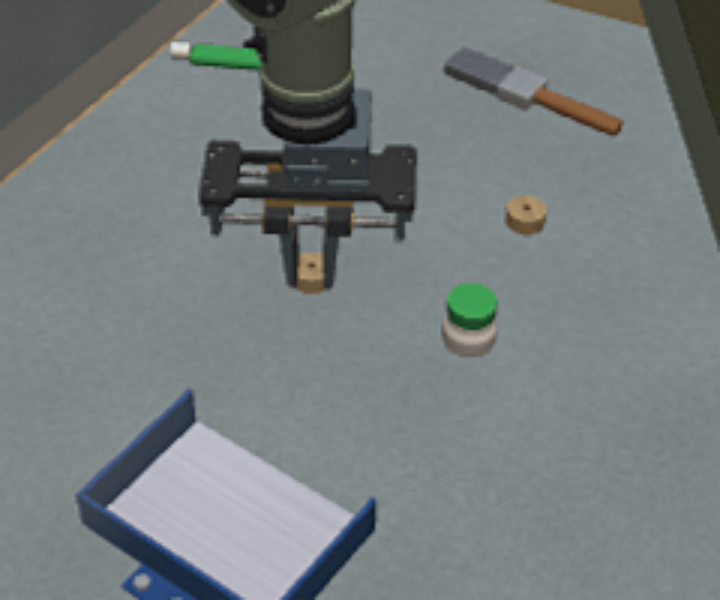

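```bash
python3 - <<'E'
from h import *
p=grab_frame("side");q=proj(p,[sensors.state()["ee_pos"],[615,-65,0],[587,-18,9]]);print(q,(q-[220,120])*3)
cv2.imwrite("pics/s6.png",cv2.resize(p["img"][190:240,290:350],(720,600),interpolation=cv2.INTER_CUBIC))
p=grab_frame("top");cv2.imwrite("pics/t6.png",cv2.resize(p["img"][150:300,330:480],(600,600)));st()
E
```

```text
[[323.28421903 217.68136235]
 [323.4185814  212.6919674 ]
 [322.69754882 224.6554465 ]] [[309.85265708 293.04408706]
 [310.25574419 278.07590221]
 [308.09264647 313.96633949]]
3.72 [603.8 -46.4   3.5] jaw 29.3 w 24.0 F [-0.2  0.1  0.2] q [ -5.  31.  99.  -0.  50. -35.]
```

View pics/s6.png

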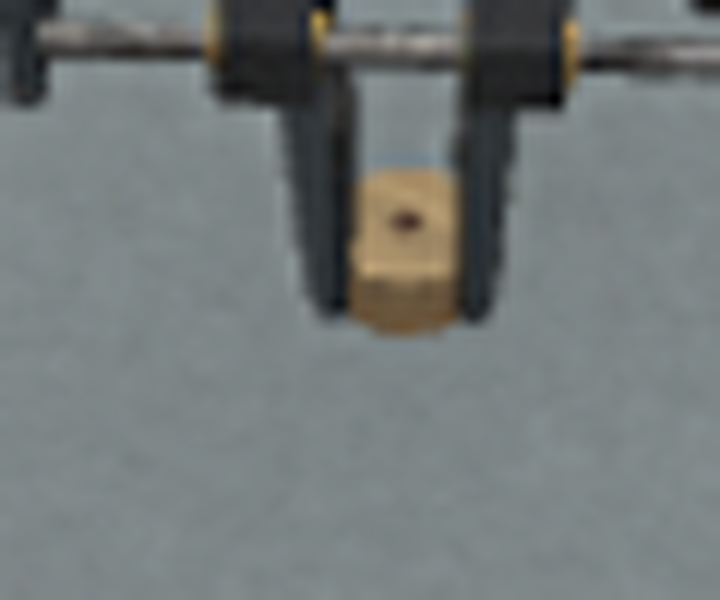

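View pics/t6.png

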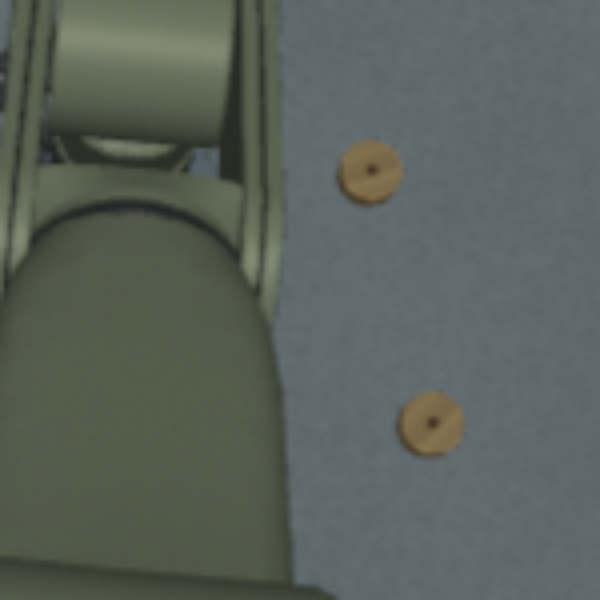

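```bash
python3 - <<'E'
from h import *
p=grab_frame("side")
print(ray(p,(323.3,208.),18), proj(p,[[615,-65,18],[603.8,-46.4,18]]))
print(p["img"].shape)
d=np.array([-.488,.873,0]);n=np.array([.873,.488,0]);t=np.array([603.8,-46.4,4])
for s in(-12,12):
  for f in(-16,16): print(s,f,(proj(p,[t+s*n+f*d])-[290,190])*12)
st()
E
```

```text
[615.06603759 -65.01296604  18.        ] [[323.31771179 208.0116225 ]
 [323.09187636 213.58711755]]
(480, 640, 3)
-12 -16 [[454.46623533 279.05292869]]
-12 16 [[446.82740611 378.73065743]]
12 -16 [[350.19102993 275.7573026 ]]
12 16 [[340.78926023 375.28216409]]
3.77 [604.3 -47.    3.5] jaw 29.3 w 23.7 F [ 1.4  0.2 -0.4] q [ -6.  31.  99.  -0.  50. -35.]
```

Emit:
play_rows(
  motion=[
    [-0.003,0.005,0,0,0.26],
    [-0.006,0.01,0,0,0.26],
    [-0.009,0.016,0,0,0.26],
    [-0.012,0.021,0,0,0.26],
    [-0.015,0.026,0,0,0.26],
    [-0.018,0.031,0,0,0.26],
    [-0.02,0.035,0,0,0.26],
    [-0.02,0.035,0,0,0.26],
  ],
)

```text
time_s: 4.43
ee_pos: [583.5, -11.3, 3.4]
ee_rot: [-148.6, 90.0, 150.7]
force: [0.0, -0.7, 0.4]
gripper_width: 24.1
```

```bash
python3 - <<'E'
from h import *
p=grab_frame("side");cv2.imwrite("pics/s7.png",cv2.resize(p["img"][180:250,280:364],(720,600),interpolation=cv2.INTER_CUBIC));st()
E
```

```text
4.48 [583.9 -11.7   3.4] jaw 29.3 w 23.6 F [-0.3 -0.3  0.1] q [ -2.  29. 102.  -0.  49. -32.]
```

View pics/s7.png

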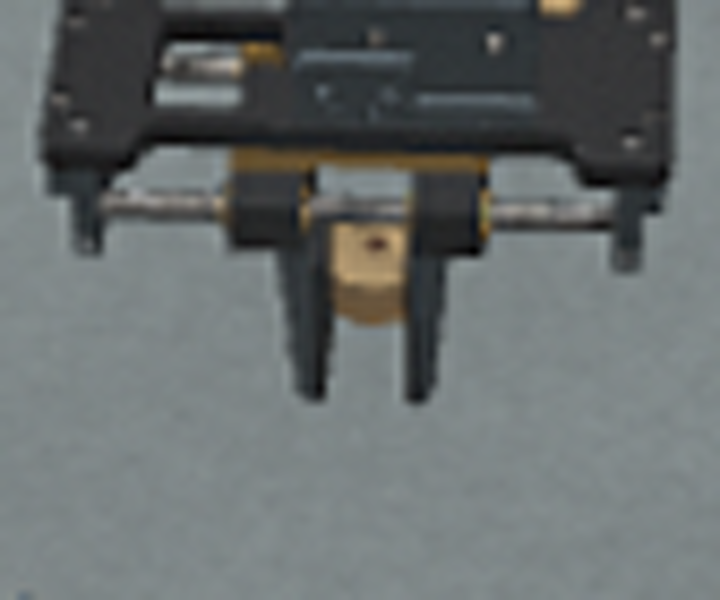

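The plug didn't move: it slipped through the gap between the fingertips. I'll change method and straddle each plug with the jaws lined up along the push, so that the trailing pad face pushes it.

Emit:
play_rows(
  motion=[
    [0,0,0.03,0,0.26],
    [0,0,0.06,-0.1,0.6],
    [0.031,-0.053,0.06,-0.22,0.6],
    [0.031,-0.053,0.06,-0.34,0.6],
    [0.031,-0.053,0.06,-0.46,0.6],
    [0.031,-0.053,0.06,-0.58,0.6],
    [0.031,-0.053,0.06,-0.7,0.6],
    [0.031,-0.053,0.06,-0.82,0.6],
  ],
)

```text
time_s: 5.15
ee_pos: [615.3, -65.7, 63.3]
ee_rot: [64.0, 90.0, -44.1]
force: [0.1, -0.3, -0.4]
gripper_width: 54.6
```

Emit:
play_rows(
  motion=[
    [0,0,0,-0.12,0.6],
    [0,0,0,-0.24,0.6],
    [0,0,0,-0.36,0.6],
    [0,0,0,-0.48,0.6],
    [0,0,0,-0.6,0.6],
    [0,0,0,-0.72,0.6],
    [0,0,-0.02,-0.75,0.6],
    [0,0,-0.03,-0.75,0.6],
  ],
)

```text
time_s: 5.82
ee_pos: [614.8, -65.4, 32.4]
ee_rot: [-13.0, 90.0, -163.8]
force: [-0.8, 0.5, -0.6]
gripper_width: 54.6
```

```bash
python3 - <<'E'
from h import *
p=grab_frame("side");cv2.imwrite("pics/s8.png",cv2.resize(p["img"][170:240,280:364],(720,600),interpolation=cv2.INTER_CUBIC));st()
E
```

```text
5.87 [613.  -65.2  30.2] jaw -60.7 w 54.6 F [-0.4  0.5 -1.6] q [-7. 30. 96. -0. 55. 54.]
```

View pics/s8.png

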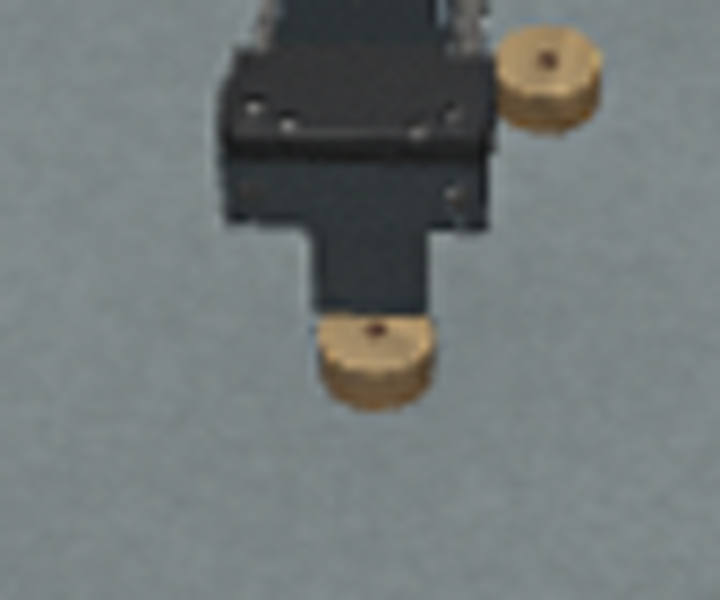

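Emit:
play_rows(
  motion=[
    [0,0,-0.009,0,0.6],
    [0,0,-0.018,0,0.6],
    [0,0,-0.027,0,0.6],
    [0,0,-0.027,0,0.6],
    [-0.005,0.0087,-0.028,0,0.6],
    [-0.01,0.0175,-0.028,0,0.6],
    [-0.015,0.0262,-0.028,0,0.6],
    [-0.02,0.035,-0.028,0,0.6],
  ],
)

```text
time_s: 6.53
ee_pos: [594.6, -29.0, 5.9]
ee_rot: [153.5, 90.0, 2.8]
force: [-0.8, -0.4, 0.1]
gripper_width: 55.0
```

```bash
python3 - <<'E'
from h import *
p=grab_frame("side");cv2.imwrite("pics/s9.png",cv2.resize(p["img"][170:240,280:364],(720,600),interpolation=cv2.INTER_CUBIC));st()
E
```

```text
6.58 [593.2 -27.5   5.8] jaw -60.7 w 54.8 F [-1.9  2.  -0.3] q [ -4.  30. 101.   0.  50.  57.]
```

View pics/s9.png

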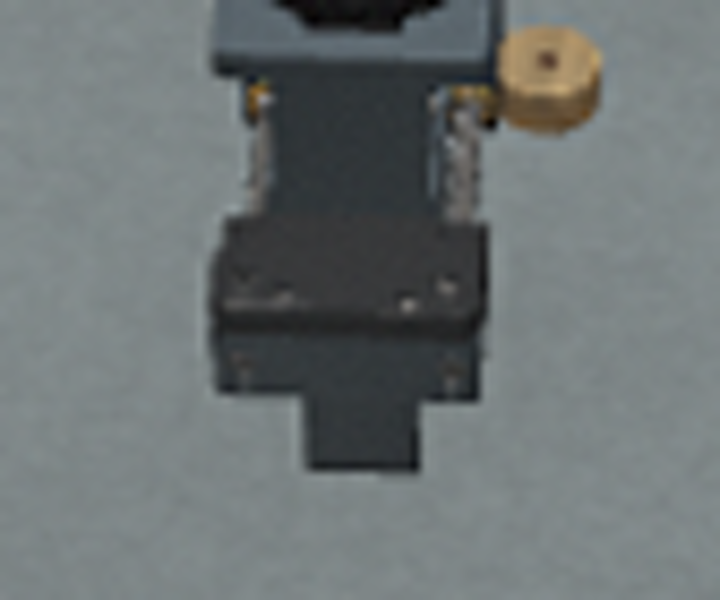

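Emit:
play_rows(
  motion=[
    [-0.005,0.0087,0,0,0.6],
    [-0.01,0.0175,0,0,0.6],
    [-0.015,0.0262,0,0,0.6],
    [-0.02,0.035,0,0,0.6],
    [-0.025,0.0437,0,0,0.6],
    [-0.03,0.0524,0,0,0.6],
    [-0.035,0.0611,0,0,0.6],
    [-0.04,0.07,0,0,0.6],
  ],
)

```text
time_s: 7.25
ee_pos: [554.6, 40.6, 5.4]
ee_rot: [80.1, 90.0, -70.6]
force: [-0.3, -0.5, 0.1]
gripper_width: 54.5
```

```bash
python3 - <<'E'
from h import *
p=grab_frame("side");cv2.imwrite("pics/s10.png",cv2.resize(p["img"][120:320,220:460],(720,600),interpolation=cv2.INTER_CUBIC));
p=grab_frame("top");cv2.imwrite("pics/t10.png",cv2.resize(p["img"][150:330,200:480],(784,504)));st()
E
```

```text
7.35 [554.   41.1   5.3] jaw -60.6 w 54.9 F [-0.4 -0.8 -0.9] q [  3.  27. 106.   0.  47.  64.]
```

View pics/s10.png

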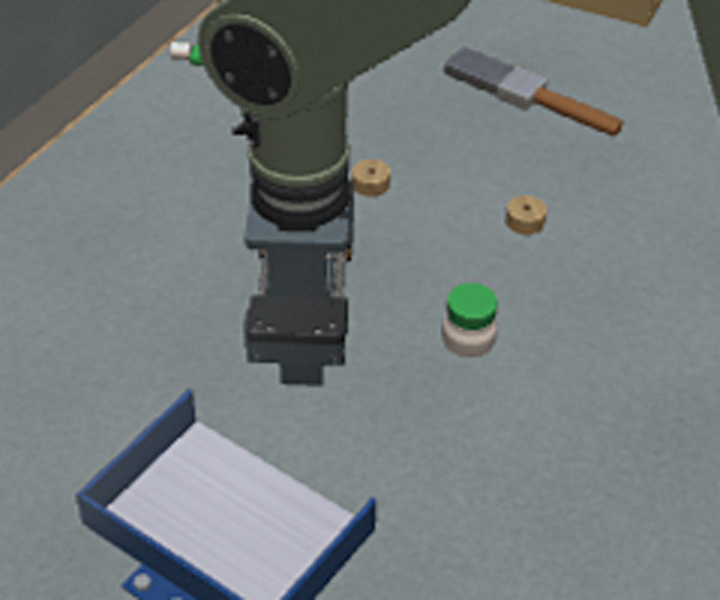

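View pics/t10.png

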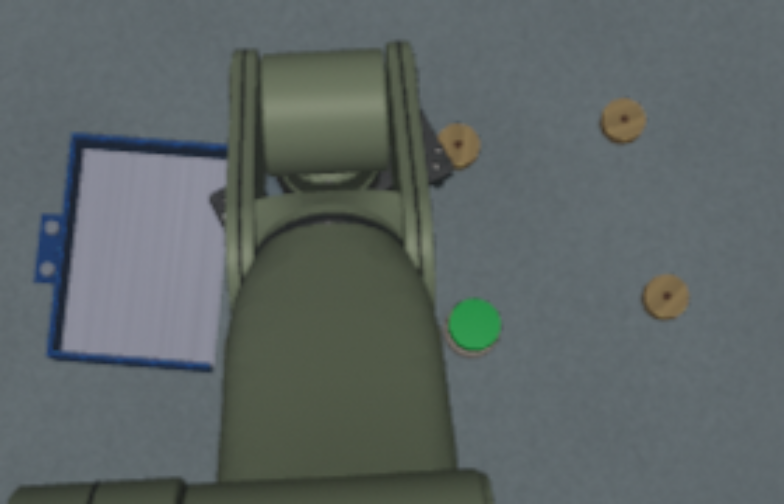

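```bash
python3 - <<'E'
from h import *
p=grab_frame("side")
e=sensors.state()["ee_pos"]
d=np.array([-.488,.873,0]);n=np.array([.873,.488,0])
for z in(0,5,15,25,40):
  for f in (27.5,41): print(z,f,[(proj(p,[[*(e+f*d+s*n)[:2],z]])[0]).round(1) for s in(-16,16)])
g=cv2.cvtColor(p["img"],cv2.COLOR_BGR2GRAY)[238:260,308:334];print(g)
E
```

```text
0 27.5 [array([326.6, 253.9]), array([314.1, 253.4])]
0 41 [array([326.3, 257.9]), array([313.7, 257.4])]
5 27.5 [array([326.6, 252.6]), array([314.1, 252.1])]
5 41 [array([326.3, 256.6]), array([313.7, 256.2])]
15 27.5 [array([326.6, 250. ]), array([313.9, 249.6])]
15 41 [array([326.3, 254.1]), array([313.5, 253.6])]
25 27.5 [array([326.5, 247.4]), array([313.8, 247. ])]
25 41 [array([326.2, 251.5]), array([313.4, 251. ])]
40 27.5 [array([326.4, 243.5]), array([313.6, 243. ])]
40 41 [array([326.1, 247.5]), array([313.2, 247.1])]
[[ 55  55  55  56  56  56  52  55  53  54  55  51  54  53  53  53  51  50
   51  52  49  54  51  48  56  50]
 [ 52  56  55  54  52  53  55  55  54  55  56  53  52  53  52  54  51  53
   51  53  51  50  57  59  54  48]
 [ 47  49  47  44  48  51  53  55  53  54  51  53  52  52  53  51  52  51
   51  50  49  48  49  67  54  44]
 [107 105 108 112 112  72  49  54  52  54  53  53  52  52  53  50  50  51
   49  42  59  44  39  60  44  32]
 [133 135 137 138 141  91  52  48  50  49  50  52  50  50  50  50  49  47
   47  76 127 129 123 127 129 125]
 [135 137 138 139 1
[... 1134 characters left out ...]
35 131 132
  131 131 132 131 130 130 132 135]
 [133 131 133 134 133 133 132 132 131 133 133 135 134 137 137 135 131 129
  130 132 135 134 130 128 132 135]
 [131 133 132 132 135 131 130 129 130 134 134 133 136 136 136 137 136 133
  134 135 135 132 129 129 130 130]
 [131 132 133 136 136 135 135 136 134 135 135 135 135 136 137 137 138 135
  132 131 132 131 130 132 133 134]
 [132 134 136 136 134 137 137 136 136 136 134 135 136 137 137 135 133 131
  128 130 134 131 131 132 134 134]
 [135 136 134 132 133 134 134 135 135 134 135 134 135 137 139 135 135 134
  133 134 137 133 132 131 132 133]
 [136 134 133 133 133 132 133 137 137 136 134 132 131 132 134 134 134 136
  134 136 135 134 134 135 136 133]]
```

The picture puts the fingertips at z of about 22–25 mm while the reported TCP says 5 mm. So the real tips are roughly 19 mm higher than reported and passed over the plugs. I'll lower here over clear table and watch the force.

Emit:
play_rows(
  motion=[
    [0,0,-0.002,0,0.6],
    [0,0,-0.004,0,0.6],
    [0,0,-0.006,0,0.6],
    [0,0,-0.008,0,0.6],
    [0,0,-0.01,0,0.6],
    [0,0,-0.011,0,0.6],
    [0,0,-0.012,0,0.6],
    [0,0,-0.012,0,0.6],
  ],
)

```text
time_s: 8.07
ee_pos: [555.0, 39.7, -6.9]
ee_rot: [-10.7, 90.0, -161.5]
force: [-1.0, 0.4, -0.1]
gripper_width: 54.7
```

```bash
python3 - <<'E'
from h import *
p=grab_frame("side");st()
g=cv2.cvtColor(p["img"],cv2.COLOR_BGR2GRAY)[244:262,320];print(g)
E
```

```text
8.12 [555.   39.7  -6.8] jaw -60.7 w 54.7 F [-1.2 -0.3  0.4] q [  3.  28. 107.  -0.  45.  64.]
[ 52  50  48  50  49  50  37 102 134 137 134 136 137 137 135 131 133 138]
```

No contact at -6.9, so the offset is real. I'll use a reported z of about -11, which should put the tips 5–8 mm above the table. Now back up and straddle plug A again.

Emit:
play_rows(
  motion=[
    [0,0,0.03,0,0.6],
    [0,0,0.06,0,0.6],
    [0.03,-0.052,0.06,0,0.6],
    [0.06,-0.105,0.06,0,0.6],
    [0.06,-0.105,0.06,0,0.6],
    [0.06,-0.105,0.05,0,0.6],
    [0.06,-0.105,0.05,0,0.6],
    [0.06,-0.105,0.05,0,0.6],
  ],
)

```text
time_s: 8.78
ee_pos: [613.8, -64.9, 42.5]
ee_rot: [-43.3, 89.8, 165.9]
force: [-0.6, 0.1, -0.3]
gripper_width: 54.8
```

Emit:
play_rows(
  motion=[
    [0,0,-0.01,0,0.6],
    [0,0,-0.02,0,0.6],
    [0,0,-0.03,0,0.6],
    [0,0,-0.038,0,0.6],
    [0,0,-0.046,0,0.6],
    [0,0,-0.05,0,0.6],
    [0,0,-0.054,0,0.6],
    [0,0,-0.054,0,0.6],
  ],
)

```text
time_s: 9.45
ee_pos: [614.6, -65.1, -11.6]
ee_rot: [-32.8, 89.9, 176.5]
force: [0.9, 0.2, 0.6]
gripper_width: 55.1
```

```bash
python3 - <<'E'
from h import *
p=grab_frame("side");cv2.imwrite("pics/s11.png",cv2.resize(p["img"][170:240,280:364],(720,600),interpolation=cv2.INTER_CUBIC));st()
E
```

```text
9.5 [614.9 -65.2 -11. ] jaw -60.7 w 54.8 F [-0.2  0.7 -0.3] q [-7. 33. 98. -0. 49. 54.]
```

View pics/s11.png

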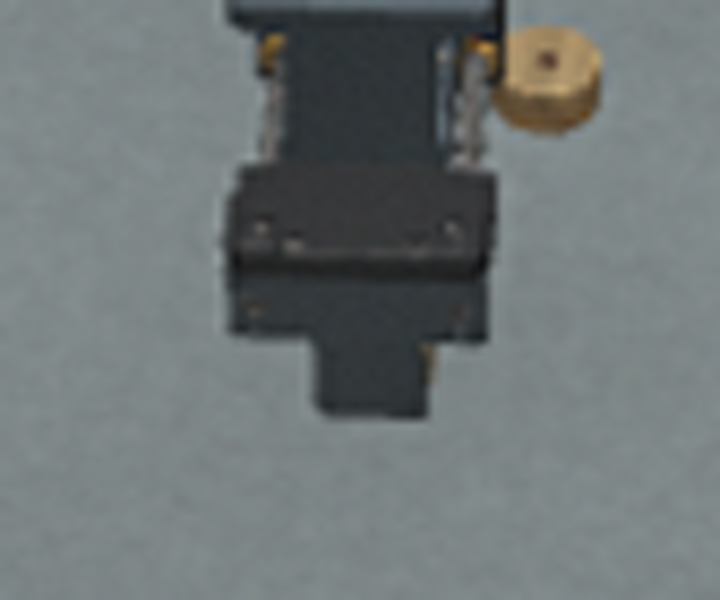

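Emit:
play_rows(
  motion=[
    [-0.003,0.006,0,0,0.6],
    [-0.007,0.0135,0,0,0.6],
    [-0.012,0.023,0,0,0.6],
    [-0.018,0.0346,0,0,0.6],
    [-0.024,0.0462,0,0,0.6],
    [-0.03,0.0577,0,0,0.6],
    [-0.036,0.0692,0,0,0.6],
    [-0.042,0.0808,0,0,0.6],
  ],
)

```text
time_s: 10.17
ee_pos: [572.3, 17.1, -10.5]
ee_rot: [123.1, 90.0, -27.6]
force: [0.4, -0.1, 0.5]
gripper_width: 54.7
```

```bash
python3 - <<'E'
from h import *
p=grab_frame("side");cv2.imwrite("pics/s12.png",cv2.resize(p["img"][120:320,220:460],(720,600),interpolation=cv2.INTER_CUBIC));
p=grab_frame("top");cv2.imwrite("pics/t12.png",cv2.resize(p["img"][150:330,200:480],(784,504)));st()
E
```

```text
10.27 [571.6  17.6 -10.6] jaw -60.6 w 54.7 F [ 0.2 -0.8  0.1] q [  1.  29. 105.   0.  46.  61.]
```

View pics/s12.png

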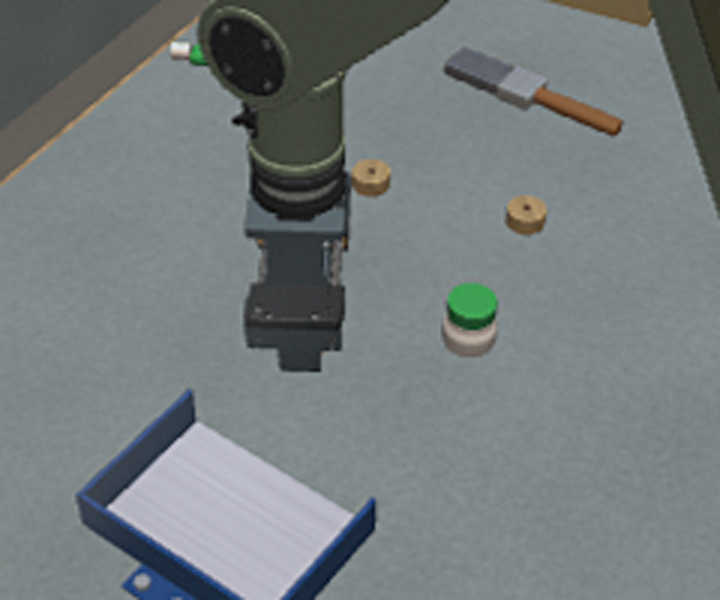

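View pics/t12.png

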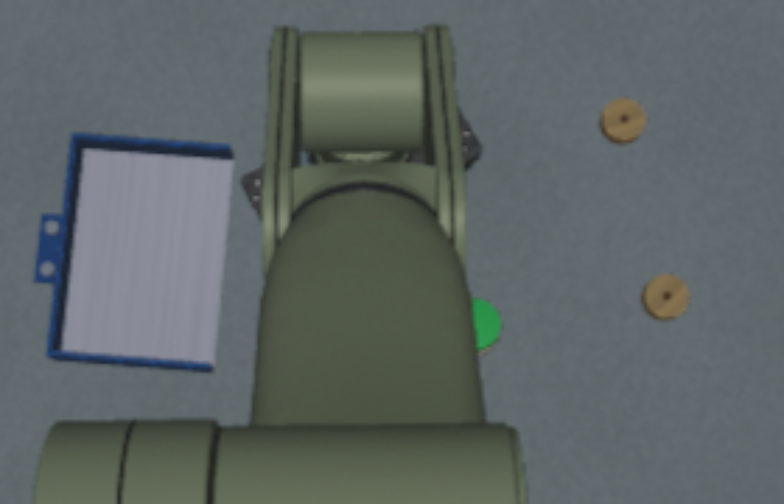

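Emit:
play_rows(
  motion=[
    [-0.006,0.0115,0,0,0.6],
    [-0.012,0.023,0,0,0.6],
    [-0.018,0.0346,0,0,0.6],
    [-0.024,0.0462,0,0,0.6],
    [-0.03,0.0577,0,0,0.6],
    [-0.036,0.0692,0,0,0.6],
    [-0.042,0.0808,0,0,0.6],
    [-0.048,0.0924,0,0,0.6],
  ],
)

```text
time_s: 10.93
ee_pos: [524.4, 109.2, -10.6]
ee_rot: [99.8, 90.0, -50.9]
force: [-0.1, -0.5, 0.3]
gripper_width: 54.9
```

```bash
python3 - <<'E'
from h import *
p=grab_frame("side");cv2.imwrite("pics/s13.png",cv2.resize(p["img"][160:360,200:440],(720,600),interpolation=cv2.INTER_CUBIC));
p=grab_frame("top");cv2.imwrite("pics/t13.png",cv2.resize(p["img"][150:330,200:480],(784,504)));st()
E
```

```text
11.03 [523.8 109.7 -10.7] jaw -60.6 w 54.8 F [-0.3  1.1  0. ] q [ 11.  27. 110.   0.  44.  71.]
```

View pics/s13.png

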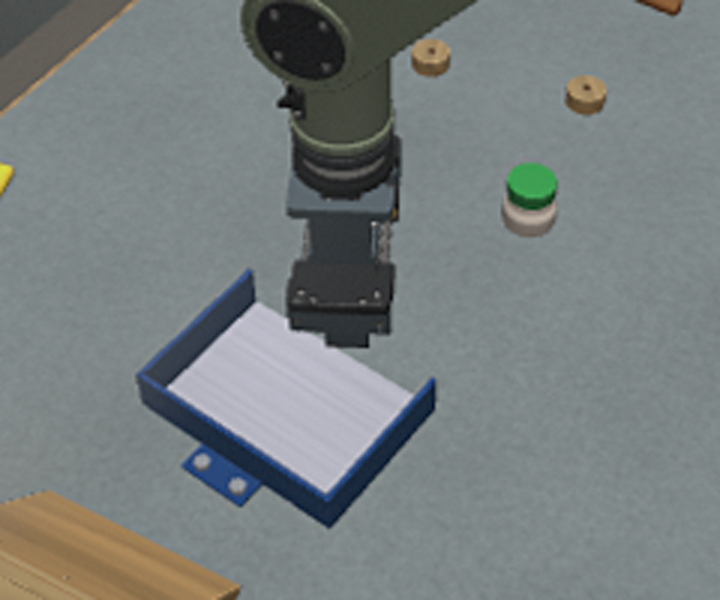

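View pics/t13.png

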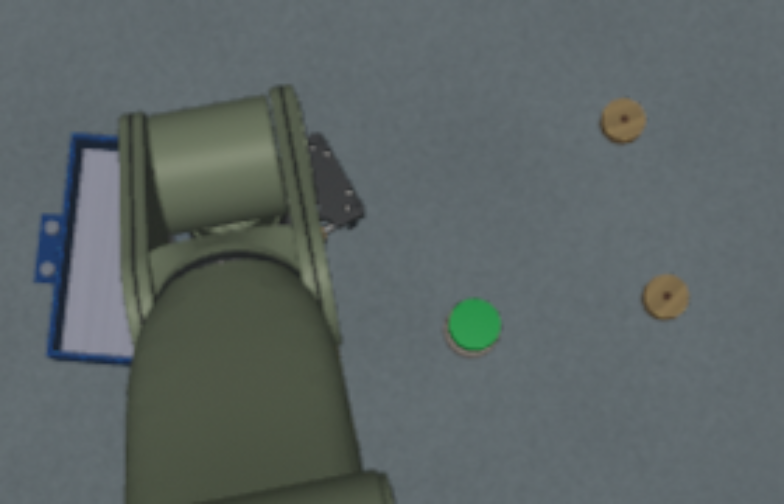

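Plug A has left its place and is travelling in the cage.

Emit:
play_rows(
  motion=[
    [-0.007,0.0135,0,0,0.6],
    [-0.014,0.027,0,0,0.6],
    [-0.021,0.0405,0,0,0.6],
    [-0.028,0.054,0,0,0.6],
    [-0.035,0.0675,0,0,0.6],
    [-0.041,0.079,0,0,0.6],
    [-0.045,0.0868,0,0,0.6],
    [-0.048,0.0926,0,0,0.6],
  ],
)

```text
time_s: 11.7
ee_pos: [476.9, 201.2, -10.6]
ee_rot: [112.9, 90.0, -37.8]
force: [-0.1, 0.1, -0.5]
gripper_width: 54.8
```

```bash
python3 - <<'E'
from h import *
p=grab_frame("side");cv2.imwrite("pics/s14.png",cv2.resize(p["img"][160:360,200:440],(720,600),interpolation=cv2.INTER_CUBIC));st()
E
```

```text
11.75 [476.5 201.8 -10.6] jaw -60.7 w 54.9 F [-1.1  0.5  0.4] q [ 22.  26. 112.   0.  42.  82.]
```

View pics/s14.png

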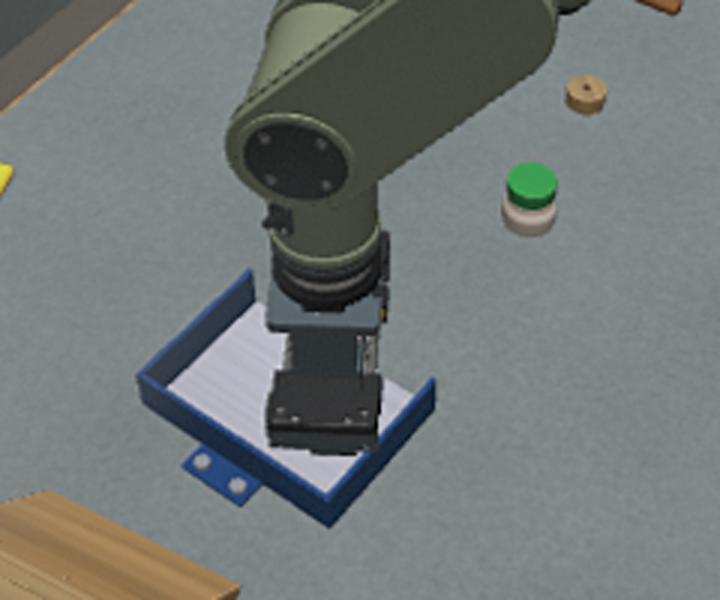

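Emit:
play_rows(
  motion=[
    [0.001,-0.002,0,0,0.6],
    [0.003,-0.005,0,0,0.6],
    [0.003,-0.005,0,0,0.6],
    [0.003,-0.005,0.02,0,0.6],
    [0.003,-0.005,0.04,0,0.6],
    [0.003,-0.005,0.07,0,0.6],
    [0.003,-0.005,0.1,0,0.6],
    [0.003,-0.045,0.1,0.1,0.6],
  ],
)

```text
time_s: 12.42
ee_pos: [485.8, 160.4, 95.1]
ee_rot: [170.3, 89.1, 25.6]
force: [1.4, -0.4, 0.3]
gripper_width: 54.6
```

```bash
python3 - <<'E'
from h import *
p=grab_frame("side");cv2.imwrite("pics/s15.png",cv2.resize(p["img"][160:360,200:440],(720,600),interpolation=cv2.INTER_CUBIC));st()
E
```

```text
12.47 [482.2 150.5  92.4] jaw -54.4 w 54.7 F [-2.4 -6.6 -0.4] q [ 16.  17. 107.  -0.  56.  71.]
```

View pics/s15.png

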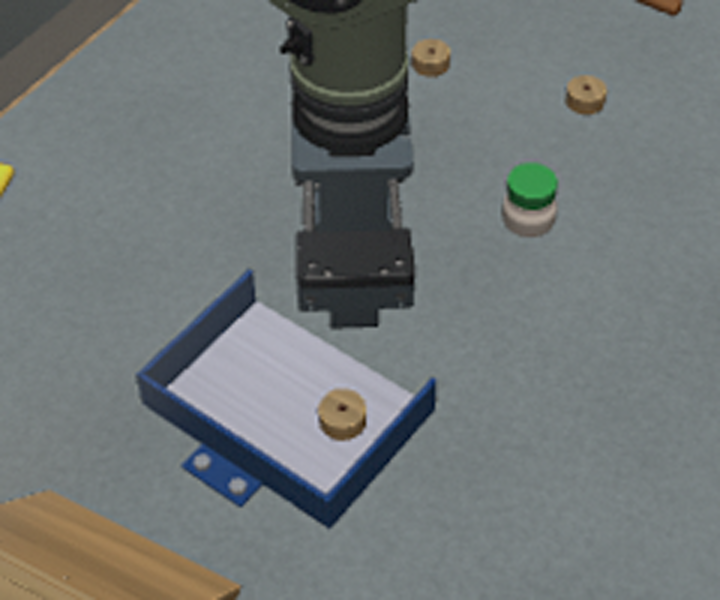

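Plug A lies flat in the pan at crop pixel (342,413). Next is plug C at (483,-240).

Emit:
play_rows(
  motion=[
    [0.001,-0.035,0,-0.1,0.6],
    [0.001,-0.075,0,-0.2,0.6],
    [0.001,-0.115,0,-0.3,0.6],
    [0.001,-0.155,0,-0.4,0.6],
    [0.002,-0.195,0,-0.5,0.6],
    [0.002,-0.235,0,-0.6,0.6],
    [0.002,-0.275,0,-0.7,0.6],
    [0.002,-0.3,0,-0.8,0.6],
  ],
)

```text
time_s: 13.13
ee_pos: [481.4, -148.5, 89.2]
ee_rot: [89.5, 89.9, -101.9]
force: [-0.4, -0.4, -0.0]
gripper_width: 54.9
```

Emit:
play_rows(
  motion=[
    [0,-0.035,0,-0.1,0.6],
    [0,-0.07,0,-0.2,0.6],
    [0,-0.09,0,-0.3,0.6],
    [0,-0.096,0,-0.366,0.6],
    [0,-0.096,-0.02,-0.366,0.6],
    [0,-0.096,-0.04,-0.366,0.6],
    [0,-0.096,-0.055,-0.366,0.6],
    [0,-0.096,-0.055,-0.366,0.6],
  ],
)

```text
time_s: 13.8
ee_pos: [479.1, -239.9, 31.2]
ee_rot: [6.2, 89.6, 154.3]
force: [-1.0, 0.2, 0.1]
gripper_width: 54.6
```

```bash
python3 - <<'E'
from h import *
st();p=grab_frame("side");cv2.imwrite("pics/s16.png",cv2.resize(p["img"][120:270,300:480],(720,600),interpolation=cv2.INTER_CUBIC));st()
E
```

```text
13.8 [ 479.1 -239.9   31.2] jaw -121.9 w 54.6 F [-1.   0.2  0.1] q [-28.  24. 107.  -0.  50.  94.]
13.85 [ 480.3 -240.3   32.8] jaw -121.9 w 54.5 F [ 0.5 -0.5  0.6] q [-28.  24. 107.  -0.  50.  94.]
```

View pics/s16.png

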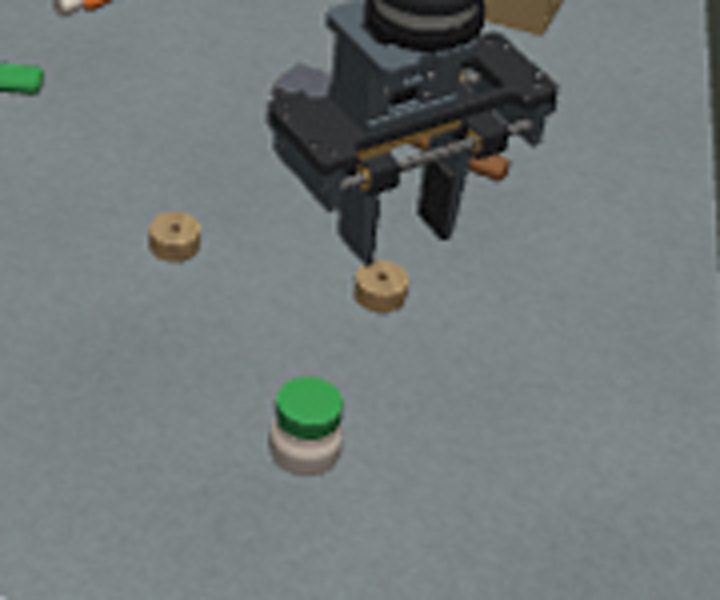

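Emit:
play_rows(
  motion=[
    [0.002,0,-0.01,0,0.6],
    [0.002,0,-0.02,0,0.6],
    [0.002,0,-0.03,0,0.6],
    [0.002,0,-0.037,0,0.6],
    [0.002,0,-0.042,0,0.6],
    [0.002,0,-0.044,0,0.6],
    [0.002,0,-0.044,0,0.6],
    [0.002,0,-0.044,0,0.6],
  ],
)

```text
time_s: 14.52
ee_pos: [484.3, -240.5, -9.5]
ee_rot: [169.9, 90.0, -41.9]
force: [0.2, 0.2, 0.4]
gripper_width: 54.7
```

```bash
python3 - <<'E'
from h import *
st();p=grab_frame("side");cv2.imwrite("pics/s17.png",cv2.resize(p["img"][150:250,330:450],(720,600),interpolation=cv2.INTER_CUBIC));st()
E
```

```text
14.52 [ 484.3 -240.5   -9.5] jaw -121.8 w 54.7 F [0.2 0.2 0.4] q [-28.  27. 109.  -0.  44.  94.]
14.57 [ 484.4 -240.6   -9.3] jaw -121.8 w 54.9 F [1.4 0.  0.4] q [-28.  27. 109.  -0.  44.  94.]
```

View pics/s17.png

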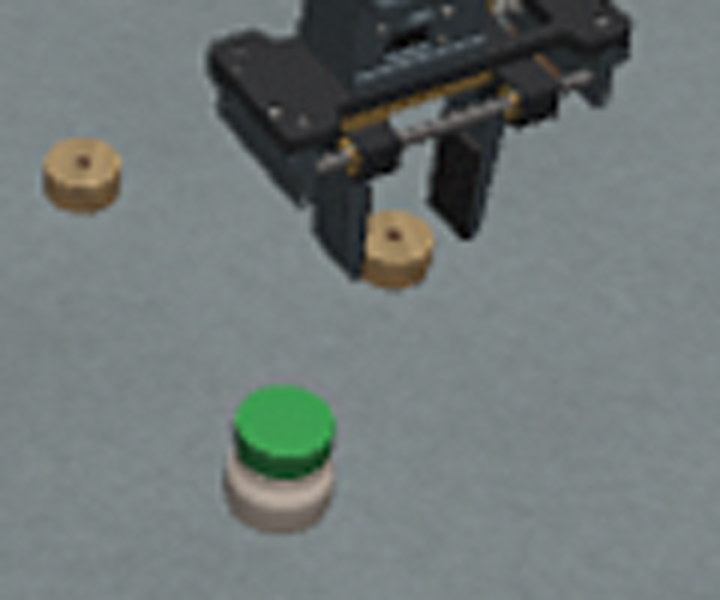

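Emit:
play_rows(
  motion=[
    [0.003,0.0048,-0.001,0,0.6],
    [0.008,0.013,-0.002,0,0.6],
    [0.016,0.0258,-0.002,0,0.6],
    [0.025,0.0403,-0.002,0,0.6],
    [0.034,0.0548,-0.002,0,0.6],
    [0.043,0.0693,-0.002,0,0.6],
    [0.051,0.0823,-0.002,0,0.6],
    [0.0575,0.0928,-0.002,0,0.6],
  ],
)

```text
time_s: 15.23
ee_pos: [542.6, -145.9, -11.5]
ee_rot: [-146.7, 90.0, 1.6]
force: [-0.1, -0.9, 0.2]
gripper_width: 54.8
```

Emit:
play_rows(
  motion=[
    [0,0,0,0,0.6],
    [0.004,0.007,0,0.1,0.6],
    [0.004,0.007,0,0.2,0.6],
    [0.004,0.007,0,0.3,0.6],
    [0.004,0.007,0,0.4,0.6],
    [0.004,0.007,0,0.5,0.6],
    [0.004,0.007,0,0.6,0.6],
    [0.004,0.007,0,0.613,0.6],
  ],
)

```text
time_s: 15.9
ee_pos: [545.3, -140.9, -11.6]
ee_rot: [43.7, 90.0, -132.9]
force: [-0.1, -0.9, 0.6]
gripper_width: 54.9
```

```bash
python3 - <<'E'
from h import *
st();p=grab_frame("side");cv2.imwrite("pics/s18.png",cv2.resize(p["img"][150:250,310:430],(720,600),interpolation=cv2.INTER_CUBIC));st()
E
```

```text
15.9 [ 545.3 -140.9  -11.6] jaw -86.6 w 54.9 F [-0.1 -0.9  0.6] q [-16.  29. 106.  -0.  45.  71.]
15.95 [ 545.3 -140.9  -11.6] jaw -86.7 w 54.5 F [-0.   0.3 -0.3] q [-16.  29. 106.  -0.  45.  71.]
```

View pics/s18.png

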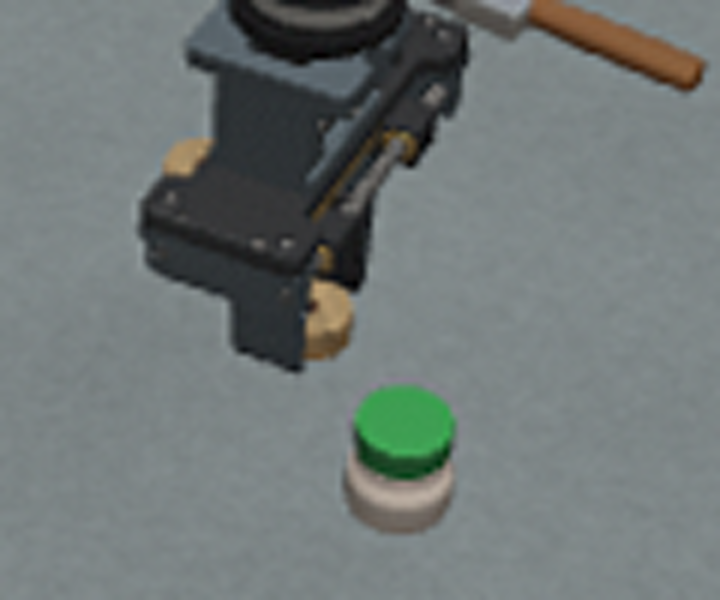

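```bash
python3 - <<'E'
from h import *
p=grab_frame("side");print(ray(p,(362,200.5),18).round(1))
E
```

```text
[ 539.7 -146.9   18. ]
```

Emit:
play_rows(
  motion=[
    [-0.005,0.002,0,0,0.6],
    [-0.006,0.01,0,0,0.6],
    [-0.007,0.025,0,0,0.6],
    [-0.007,0.04,0,0,0.6],
    [-0.008,0.055,0,0,0.6],
    [-0.009,0.07,0,0,0.6],
    [-0.009,0.085,0,0,0.6],
    [-0.01,0.1,0,0,0.6],
  ],
)

```text
time_s: 16.67
ee_pos: [535.2, -39.4, -11.6]
ee_rot: [-13.6, 90.0, 169.6]
force: [0.9, -0.2, 0.1]
gripper_width: 54.9
```

Emit:
play_rows(
  motion=[
    [-0.001,0.015,0,0,0.6],
    [-0.001,0.03,0,0,0.6],
    [-0.002,0.045,0,0,0.6],
    [-0.002,0.06,0,0,0.6],
    [-0.003,0.075,0,0,0.6],
    [-0.004,0.09,0,0,0.6],
    [-0.004,0.105,0,0,0.6],
    [-0.005,0.12,0,0,0.6],
  ],
)

```text
time_s: 17.33
ee_pos: [530.0, 80.6, -11.6]
ee_rot: [4.7, 90.0, -172.1]
force: [0.4, -0.3, 0.3]
gripper_width: 54.7
```

```bash
python3 - <<'E'
from h import *
st();p=grab_frame("side");cv2.imwrite("pics/s19.png",cv2.resize(p["img"][180:330,250:430],(720,600),interpolation=cv2.INTER_CUBIC));st()
E
```

```text
17.33 [530.   80.6 -11.6] jaw -86.7 w 54.7 F [ 0.4 -0.3  0.3] q [  7.  27. 110.  -0.  43.  94.]
17.38 [529.9  82.7 -11.6] jaw -86.7 w 55.0 F [-0.6  1.1 -0. ] q [  8.  27. 110.   0.  43.  94.]
```

View pics/s19.png

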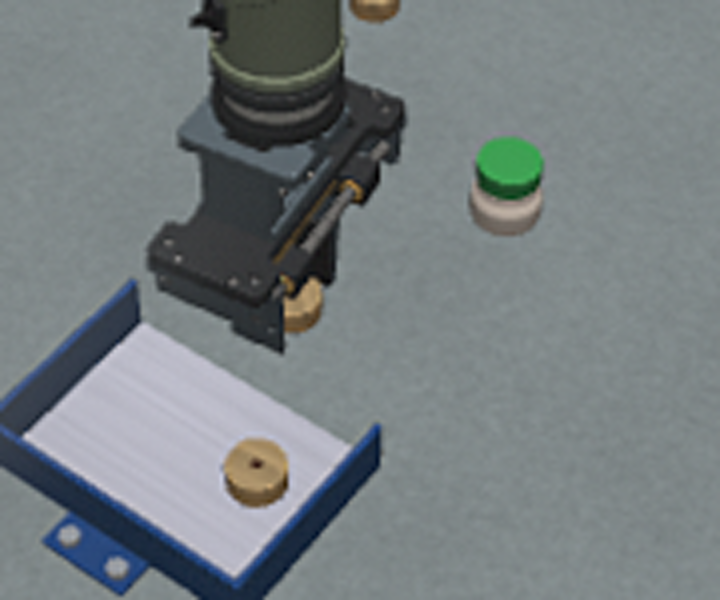

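Emit:
play_rows(
  motion=[
    [-0.001,0.015,0,0,0.6],
    [-0.001,0.03,0,0,0.6],
    [-0.002,0.046,0,0,0.6],
    [-0.002,0.062,0,0,0.6],
    [-0.003,0.078,0,0,0.6],
    [-0.004,0.093,0,0,0.6],
    [-0.004,0.106,0,0,0.6],
    [-0.004,0.114,0,0,0.6],
  ],
)

```text
time_s: 18.05
ee_pos: [526.3, 194.7, -11.6]
ee_rot: [-106.9, 90.0, 76.4]
force: [-0.1, -0.1, -0.7]
gripper_width: 54.7
```

Emit:
play_rows(
  motion=[
    [0,0,0,0,0.6],
    [0,-0.003,0,0,0.6],
    [0,-0.006,0,0,0.6],
    [0,-0.006,0.02,0,0.6],
    [0,-0.006,0.04,0,0.6],
    [0,-0.006,0.07,0,0.6],
    [0,-0.006,0.1,0,0.6],
    [0,-0.04,0.1,0,0.6],
  ],
)

```text
time_s: 18.72
ee_pos: [531.4, 156.9, 94.3]
ee_rot: [-160.2, 89.2, 23.2]
force: [1.9, -1.1, 0.9]
gripper_width: 54.8
```

```bash
python3 - <<'E'
from h import *
st();p=grab_frame("side");cv2.imwrite("pics/s20.png",cv2.resize(p["img"][160:360,200:440],(720,600),interpolation=cv2.INTER_CUBIC))
for r in finder.spot_point(p,"plug2_center"):print(r["conf"],r["point"],ray(p,r["point"],9).round(1))
st()
E
```

```text
18.72 [531.4 156.9  94.3] jaw -86.5 w 54.8 F [ 1.9 -1.1  0.9] q [ 15.  21. 101.   0.  57. 102.]
0.64 [343.0, 179.3] [ 636.4 -205.4    9. ]
18.82 [527.  149.7  89.9] jaw -86.9 w 54.9 F [ 0.1 -0.2 -1.1] q [ 15.  21. 102.  -0.  57. 102.]
```

View pics/s20.png

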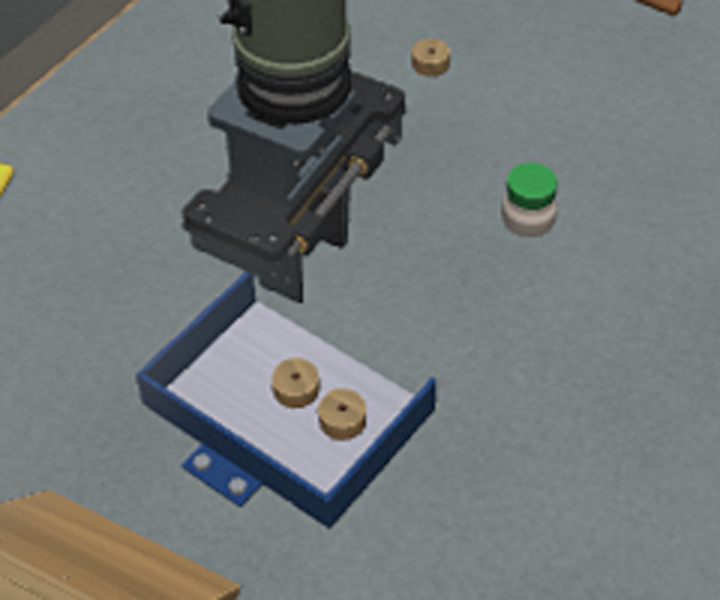

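Emit:
play_rows(
  motion=[
    [0.01,-0.036,0,0.1,0.6],
    [0.021,-0.072,0,0.2,0.6],
    [0.032,-0.108,0,0.204,0.6],
    [0.043,-0.144,0,0.204,0.6],
    [0.054,-0.18,0,0.204,0.6],
    [0.065,-0.216,0,0.204,0.6],
    [0.077,-0.25,0,0.204,0.6],
    [0.088,-0.285,0,0.204,0.6],
  ],
)

```text
time_s: 19.48
ee_pos: [614.0, -134.0, 87.6]
ee_rot: [-31.7, 89.9, 163.2]
force: [0.1, 1.0, 0.2]
gripper_width: 54.8
```

Emit:
play_rows(
  motion=[
    [0.01,-0.03,0,0,0.6],
    [0.018,-0.055,0,0,0.6],
    [0.023,-0.0725,0,0,0.6],
    [0.023,-0.0725,-0.02,0,0.6],
    [0.023,-0.0725,-0.04,0,0.6],
    [0.023,-0.0725,-0.055,0,0.6],
    [0.023,-0.0725,-0.055,0,0.6],
    [0.023,-0.0725,-0.055,0,0.6],
  ],
)

```text
time_s: 20.15
ee_pos: [636.3, -204.4, 32.0]
ee_rot: [-32.6, 89.8, 162.3]
force: [0.6, -0.5, -0.6]
gripper_width: 55.2
```

```bash
python3 - <<'E'
from h import *
st();p=grab_frame("side");im=p["img"]
for z in((298.5,285.8),(314.1,296.1)):
    w=ray(p,z,18);d=w[:2]-[519,201.5];a=np.radians(-4.3);print(w.round(1),"pan",(d@[np.cos(a),np.sin(a)]).round(1),(d@[-np.sin(a),np.cos(a)]).round(1))
cv2.imwrite("pics/s21.png",cv2.resize(im[130:230,300:420],(720,600),interpolation=cv2.INTER_CUBIC));st()
E
```

```text
20.15 [ 636.3 -204.4   32. ] jaw -75.1 w 55.2 F [ 0.6 -0.5 -0.6] q [-19.  34.  88.  -0.  58.  56.]
[522.3 188.3  18. ] pan 4.3 -13.0
[474.7 193.4  18. ] pan -43.5 -11.4
20.2 [ 637.4 -204.5   33.4] jaw -75.0 w 54.6 F [0.1 0.  0.6] q [-19.  34.  88.  -0.  58.  56.]
```

View pics/s21.png

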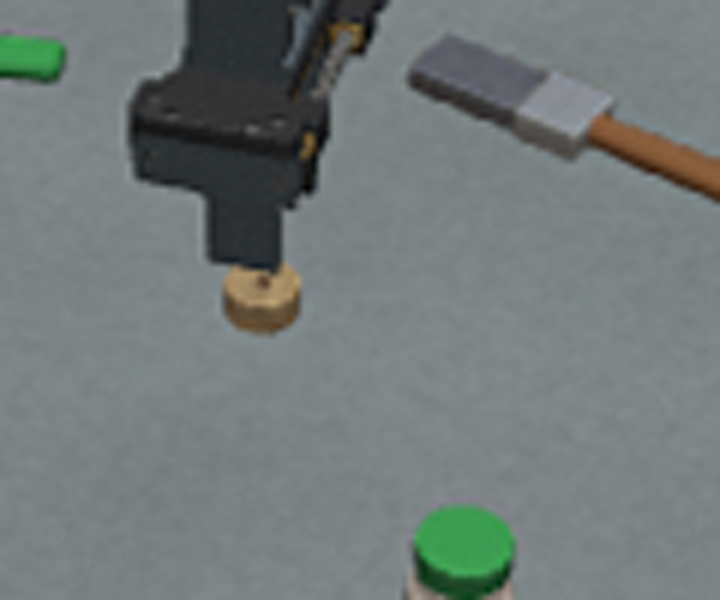

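Emit:
play_rows(
  motion=[
    [0,-0.003,-0.01,0,0.6],
    [0,-0.003,-0.02,0,0.6],
    [0,-0.003,-0.03,0,0.6],
    [0,-0.003,-0.037,0,0.6],
    [0,-0.003,-0.042,0,0.6],
    [0,-0.003,-0.044,0,0.6],
    [0,-0.003,-0.044,0,0.6],
    [0,-0.003,-0.044,0,0.6],
  ],
)

```text
time_s: 20.87
ee_pos: [637.8, -207.1, -10.6]
ee_rot: [134.0, 90.0, -31.0]
force: [-0.3, -0.7, 0.8]
gripper_width: 54.7
```

```bash
python3 - <<'E'
from h import *
st();p=grab_frame("side");im=p["img"]
cv2.imwrite("pics/s22.png",cv2.resize(im[130:230,300:420],(720,600),interpolation=cv2.INTER_CUBIC));st()
E
```

```text
20.87 [ 637.8 -207.1  -10.6] jaw -75.0 w 54.7 F [-0.3 -0.7  0.8] q [-19.  36.  90.  -0.  53.  56.]
20.92 [ 638.  -207.2  -10.3] jaw -75.0 w 54.6 F [-0.6  0.4  0. ] q [-19.  36.  90.  -0.  53.  56.]
```

View pics/s22.png

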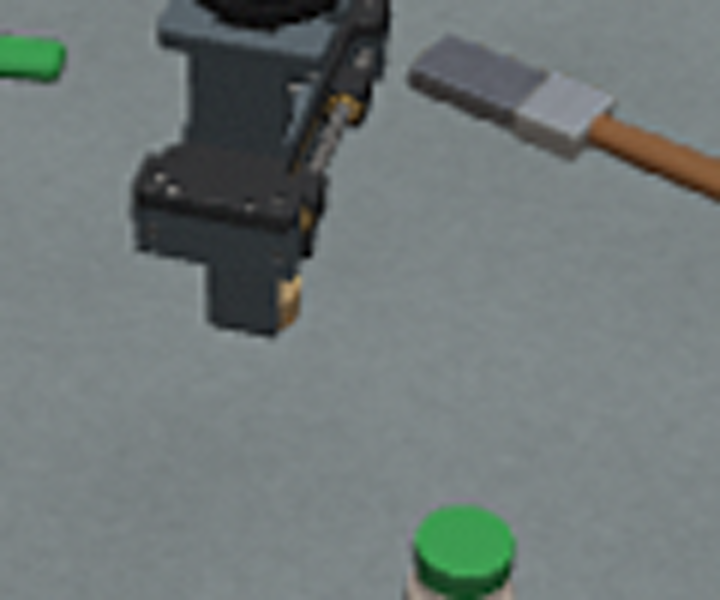

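Emit:
play_rows(
  motion=[
    [-0.001,0.004,0,0,0.6],
    [-0.003,0.011,0,0,0.6],
    [-0.006,0.023,0,0,0.6],
    [-0.01,0.037,0,0,0.6],
    [-0.014,0.052,0,0,0.6],
    [-0.018,0.067,0,0,0.6],
    [-0.022,0.082,0,0,0.6],
    [-0.026,0.097,0,0,0.6],
  ],
)

```text
time_s: 21.58
ee_pos: [610.9, -108.1, -10.6]
ee_rot: [-25.1, 90.0, 169.9]
force: [0.9, -0.5, 0.2]
gripper_width: 54.4
```

Emit:
play_rows(
  motion=[
    [-0.004,0.015,0,0,0.6],
    [-0.008,0.03,0,0,0.6],
    [-0.012,0.045,0,0,0.6],
    [-0.016,0.06,0,0,0.6],
    [-0.02,0.075,0,0,0.6],
    [-0.024,0.089,0,0,0.6],
    [-0.026,0.096,0,0,0.6],
    [-0.026,0.098,0,0,0.6],
  ],
)

```text
time_s: 22.25
ee_pos: [584.9, -10.6, -10.7]
ee_rot: [-13.8, 90.0, -178.7]
force: [-0.1, 0.5, 0.0]
gripper_width: 54.9
```

Emit:
play_rows(
  motion=[
    [-0.002,0.008,0,0,0.6],
    [-0.005,0.02,0,0,0.6],
    [-0.009,0.034,0,0,0.6],
    [-0.013,0.049,0,0,0.6],
    [-0.017,0.063,0,0,0.6],
    [-0.021,0.076,0,0,0.6],
    [-0.023,0.085,0,0,0.6],
    [-0.024,0.089,0,0,0.6],
  ],
)

```text
time_s: 22.92
ee_pos: [561.1, 78.5, -10.6]
ee_rot: [-21.6, 90.0, 173.5]
force: [-0.4, 0.8, 0.9]
gripper_width: 54.8
```

```bash
python3 - <<'E'
from h import *
st();p=grab_frame("side");im=p["img"]
cv2.imwrite("pics/s23.png",cv2.resize(im[190:310,240:384],(720,600),interpolation=cv2.INTER_CUBIC));st()
E
```

```text
22.92 [561.1  78.5 -10.6] jaw -74.9 w 54.8 F [-0.4  0.8  0.9] q [  7.  29. 105.   0.  46.  82.]
22.97 [561.2  78.5 -10.6] jaw -74.9 w 54.3 F [-0.2  0.8 -0.2] q [  7.  29. 105.   0.  46.  82.]
```

View pics/s23.png

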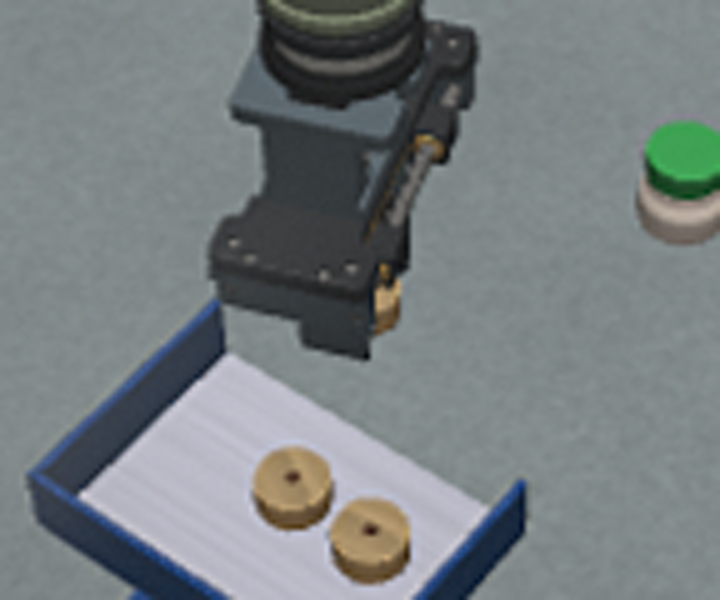

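Emit:
play_rows(
  motion=[
    [0.001,-0.004,0,0,0.6],
    [0.002,-0.008,0,0,0.6],
    [0.002,-0.008,0,-0.1,0.6],
    [0.002,-0.008,0,-0.2,0.6],
    [0.002,-0.008,0,-0.3,0.6],
    [0.002,-0.008,0,-0.339,0.6],
    [0.002,-0.006,0,-0.339,0.6],
    [0.002,-0.002,0,-0.339,0.6],
  ],
)

```text
time_s: 23.63
ee_pos: [563.9, 73.9, -10.6]
ee_rot: [112.3, 90.0, -72.2]
force: [0.2, 1.2, 0.5]
gripper_width: 54.8
```

Emit:
play_rows(
  motion=[
    [0.001,0.006,0,0,0.6],
    [0.001,0.014,0,0,0.6],
    [0.002,0.022,0,0,0.6],
    [0.002,0.03,0,0,0.6],
    [0.003,0.038,0,0,0.6],
    [0.003,0.046,0,0,0.6],
    [0.004,0.054,0,0,0.6],
    [0.004,0.06,0,0,0.6],
  ],
)

```text
time_s: 24.3
ee_pos: [567.8, 136.1, -10.6]
ee_rot: [-163.6, 90.0, 12.0]
force: [1.0, 0.3, -0.2]
gripper_width: 54.6
```

```bash
python3 - <<'E'
from h import *
st();p=grab_frame("side");im=p["img"]
cv2.imwrite("pics/s24.png",cv2.resize(im[210:330,230:374],(720,600),interpolation=cv2.INTER_CUBIC));st()
E
```

```text
24.3 [567.8 136.1 -10.6] jaw -94.4 w 54.6 F [ 1.   0.3 -0.2] q [ 12.  30. 103.  -0.  47. 107.]
24.35 [567.8 136.8 -10.6] jaw -94.4 w 55.0 F [0.2 1.1 0.1] q [ 12.  30. 103.   0.  47. 107.]
```

View pics/s24.png

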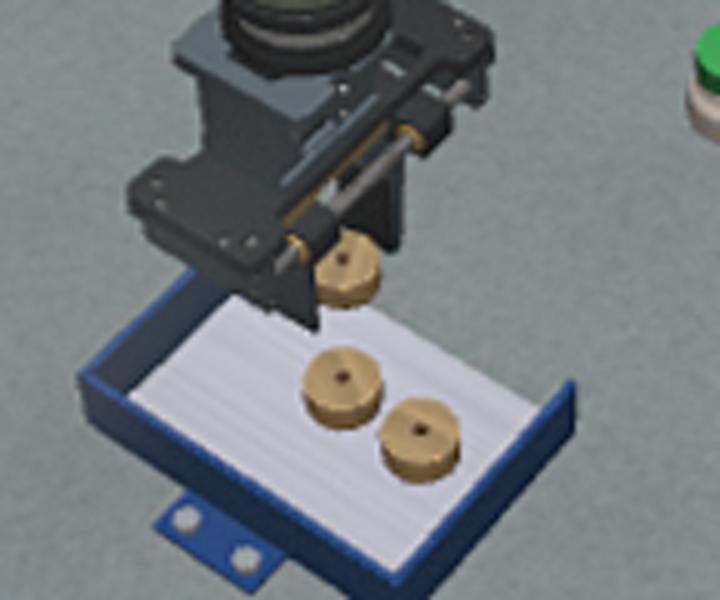

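```bash
python3 - <<'E'
from h import *
p=grab_frame("side");a=np.radians(-4.3)
for u in((343,258),(343,376),(421,430),(318,330)):
    w=ray(p,(230+u[0]/5-.4,210+u[1]/5-.4),18 if u[0]!=318 else 8);d=w[:2]-[519,201.5];print(w.round(1),"pan",(d@[np.cos(a),np.sin(a)]).round(1),(d@[-np.sin(a),np.cos(a)]).round(1))
E
```

```text
[565.9 126.7  18. ] pan 52.3 -71.0
[524.6 186.2  18. ] pan 6.7 -14.8
[476.1 192.6  18. ] pan -42.1 -12.1
[555.5 164.    8. ] pan 39.2 -34.6
```

Emit:
play_rows(
  motion=[
    [0.001,0.008,0,0,0.6],
    [0.001,0.018,0,0,0.6],
    [0.002,0.03,0,0,0.6],
    [0.003,0.042,0,0,0.6],
    [0.004,0.053,0,0,0.6],
    [0.004,0.062,0,0,0.6],
    [0.005,0.067,0,0,0.6],
    [0.005,0.069,0,0,0.6],
  ],
)

```text
time_s: 25.07
ee_pos: [572.7, 205.1, -10.7]
ee_rot: [-172.4, 90.0, 3.3]
force: [1.3, 0.0, -0.4]
gripper_width: 54.8
```

Emit:
play_rows(
  motion=[
    [0,0,0,0,0.6],
    [0,-0.003,0,0,0.6],
    [0,-0.006,0,0,0.6],
    [0,-0.008,0.002,0,0.6],
    [0,-0.008,0.025,0,0.6],
    [0,-0.008,0.055,0,0.6],
    [0,-0.008,0.085,0,0.6],
    [0,-0.008,0.11,0,0.6],
  ],
)

```text
time_s: 25.73
ee_pos: [573.0, 195.2, 101.5]
ee_rot: [-163.8, 89.9, 11.7]
force: [1.2, -0.4, 0.3]
gripper_width: 54.6
```

Emit:
play_rows(
  motion=[
    [0,-0.02,0,0,0.6],
    [0,-0.05,0,0,0.6],
    [-0.01,-0.09,0.01,0,0.6],
    [-0.02,-0.13,0.02,0,0.6],
    [-0.03,-0.17,0.02,0,0.6],
    [-0.04,-0.21,0.02,0,0.6],
    [-0.05,-0.25,0.02,0,0.6],
    [-0.06,-0.27,0.02,0,0.6],
  ],
)

```text
time_s: 26.4
ee_pos: [511.5, -78.4, 119.8]
ee_rot: [112.1, 89.9, -72.5]
force: [0.3, -0.1, 0.1]
gripper_width: 54.8
```

Emit:
play_rows(
  motion=[
    [-0.01,-0.04,0,0,0.6],
    [-0.02,-0.08,0,0,0.6],
    [-0.03,-0.12,0,0,0.6],
    [-0.04,-0.16,0,0,0.6],
    [-0.05,-0.2,0,0,0.6],
    [-0.06,-0.23,0,0,0.6],
    [-0.06,-0.24,0,0,0.6],
    [-0.06,-0.24,0,0,0.6],
  ],
)

```text
time_s: 27.07
ee_pos: [451.8, -316.8, 119.5]
ee_rot: [134.2, 89.9, -50.5]
force: [0.1, -0.0, -0.3]
gripper_width: 54.4
```

```bash
python3 - <<'E'
from h import *
a=np.radians(-4.3)
for n in("top","side"):
    p=grab_frame(n);im=p["img"];cv2.imwrite(f"pics/end_{n}.png",im);hsv=cv2.cvtColor(im,cv2.COLOR_BGR2HSV)
    for nm,lo,hi,z in(("wood",(8,70,80),(22,255,255),9),("green",(50,120,60),(80,255,255),50)):
        m=cv2.inRange(hsv,lo,hi);m=cv2.morphologyEx(m,cv2.MORPH_CLOSE,np.ones((5,5)))
        k,_,s,c=cv2.connectedComponentsWithStats(m)
        for i in range(1,k):
            if 60<s[i][4]<450:
                w=ray(p,c[i],z)
                if 400<w[0]<650 and abs(w[1])<450:
                    d=w[:2]-[519,201.5];print(n,nm,s[i][4],w.round(1),"pan",(d@[np.cos(a),np.sin(a)]).round(1),(d@[-np.sin(a),np.cos(a)]).round(1))
    for l in("nestbox","brush","pot_center"):
        for r in finder.spot_point(p,l)[:1]:print(n,l,np.round(r["point"],1))
st()
E
```

```text
top wood 367 [546.6 191.1   9. ] pan 28.3 -8.3
top wood 181 [475.5 191.9   9. ] pan -42.6 -12.8
top green 268 [454.6 -75.   50. ] pan -43.5 -280.6
top nestbox [133.9 262.5]
top brush [509.3 226.3]
top pot_center [368.4 270.3]
side wood 150 [ 510.1 -411.6    9. ] pan 37.1 -612.1
side green 191 [452.9 -67.7  50. ] pan -45.7 -273.3
side nestbox [232.7 399. ]
side brush [393.4 151.1]
side pot_center [372.3 225.8]
27.47 [ 453.  -313.   119.5] jaw -94.3 w 54.7 F [-0.1 -0.2  0. ] q [-36.  19.  99.   0.  62.  58.]
```

View pics/end_top.png

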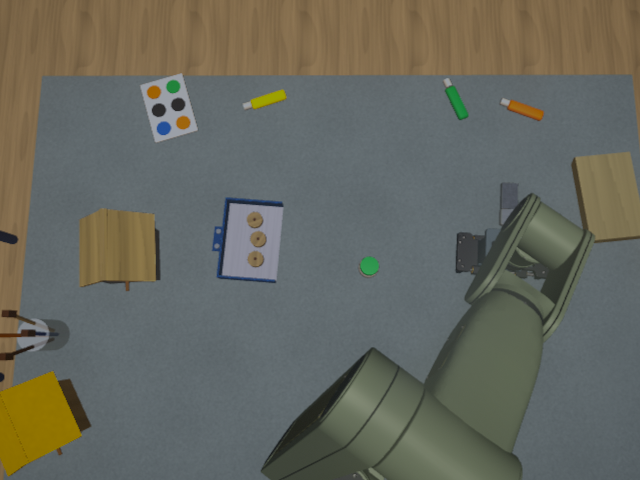

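View pics/end_side.png

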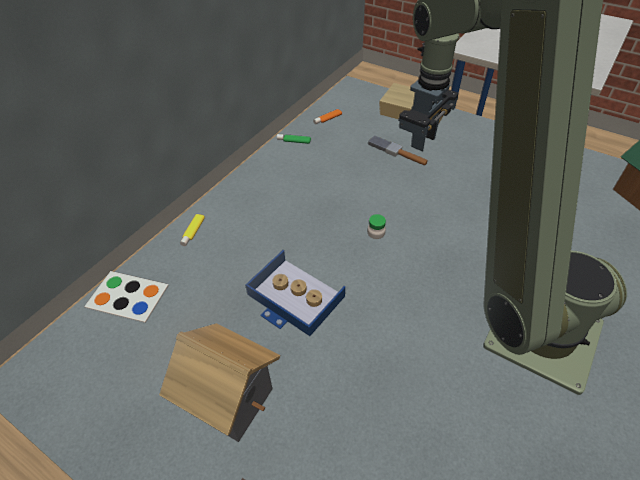

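The three plugs lie flat in the pan, at top-view pixels (255,219), (258,239) and (255,259). The pot's lid is still at (369,266), and the brush and nest box sit where they did at the start.

```bash
python3 - <<'E'
from h import *
print(job_done())
E
```

```text
the job is handed in; nothing more can be done
None
```

All three plugs are in the blue pan, lying flat and wholly inside it, and I have handed the job in at about 27.5 s of the 72 s allowed.

**What I did:** I swept each plug along the table between loosely open jaws, with the rear pad pushing. I took two of them in two legs, one to clear the pot and one to line up with the pan opening. I didn't grip or lift any of them.

**Last checks:**
- **Plugs:** the end pictures show all three in a row in the pan. The measured ones are 11–15 mm forward of the pan's middle line, which leaves about 30 mm to the open edge.
- **Third plug:** in the final top view it merged with its neighbour, so I judged its position by eye.
- **Pot:** its lid measured the same as at the start to within 0.5 mm.
- **Brush and nest box:** they look unmoved in the pictures. The networks' points for them shifted by up to about 5 pixels, which I take as their noise because nothing came near either one.

**What went wrong first:** the reported tool height disagreed with the camera by roughly 19 mm, the real fingertips being higher. My first two passes therefore went over the first plug without touching it. I confirmed the offset by lowering over clear table and corrected for it. Forces read at the end of each move and at the checks stayed within a few newtons.

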